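Slide the set-top box around the crate and scale into its bay

TASK

On the sorting bench, push the black set-top box (not the white router) along the bench top into the bay outlined in blue tape between the crate of coffee capsules and the scale, so that it lies inside the outline and square with it. Its bottom cover is loose, so keep it flat on the bench all the way, without lifting or tipping it, and let neither the box nor the robot touch the crate or the scale.

Things in the scene. Friction and masses are not known exactly. Their poses are not given: they have to be found in the camera images.
- settop_center (a point): Centre (19 mm above the bench) of the black set-top box: a flat box 95 mm along its x, 130 mm along its y, 38 mm high, about 0.4 kg, loose on the bench, with cooling slots in its top. Too wide to grasp; it slides when pushed low on a side and stops when the push stops. It starts to the left or the right of the bay and nearer to the robot than the bay, turned at most 12 degrees. A white router of the same size and shape lies on the other side and is not wanted.
- bay: Bay: a rectangle of blue tape on the bench, flat (1 mm, nothing to bump against), tape 18 mm wide; inside the tape it measures 135 mm along its x and 170 mm along its y. Origin at its centre on the bench; its x axis points away from the robot, its y to the robot's left, so the set-top box fits with its x along the bay's x. It is entered from the robot's side (from its -x), between the crate and the scale.
- crate: Grey plastic crate of green coffee capsules, heavy and fixed: 130 mm along its x, 200 mm along its y, 85 mm high, the capsules lying about level with its rim. Origin at the centre of its underside. It stands beside the bay, left or right (opposite the scale), its near side 35 to 65 mm from the side of a well-centred set-top box.
- scale: White bench scale with a steel platform, fixed: 130 mm along its x, 200 mm along its y, 60 mm high. Origin at the centre of its underside. It stands beside the bay on the side opposite the crate, its near side 35 to 65 mm from the side of a well-centred set-top box.

How it is judged:
By the outcome, as a careful person would: the job done as asked, in the order asked, and still so for the second after the job is handed in, with the robot touching nothing.
It also fails if it takes over 54 s, if anything falls off the work surface, if the arm or the gripper's body presses on something with over 40 N, if the wrist force passes 120 N, or if a joint passes its speed limit or range.

ROBOT

A 6-joint arm with a two-finger parallel gripper is mounted at the origin on the work surface. World frame = base frame: x ahead of the robot, y to its left, z up, the work surface at z = 0. Lengths are in m, angles in rad, forces in N, time in s.
With the tool pointing down it reaches from about 0.325 to 0.775 m from the base axis. Payload 5.5 kg.
Tool frame: the origin (TCP) lies between the finger pads; the fingertips stand 8 mm ahead of it and the grasp point (between the pads) lies 11 mm behind it (tcp_to_tips is the distance from the TCP to the fingertips, in m); z points along the fingers, y is the line along which they close (so a half turn about z gives the same grasp; the last joint's range is limited). The gripper opens to 88 mm and grips with 3 to 60 N. Pads are 20 mm wide; open, the fingers measure 115 mm over their backs; the gripper's body (75 mm by 178 mm) begins 61 mm behind the grasp point.
Start: joints at [-1.265, 0.091, 1.231, -0, 1.82, -0.057], TCP at [0.213, -0.561, 0.231] pointing down, gripper open.
Joint ranges: [-2.87, 2.87], [-0.86, 2.18], [0.17, 2.46], [-1.51, 4.65], [0.06, 2.69], [-2.65, 2.65]. Speed limits (rad/s): [2.57, 2.57, 3.01, 3.14, 3.14, 3.14].

INTERFACE

Orientations are given as a unit quaternion [w, x, y, z].
In Python, from bench import * gives the robot as it stands. Calls block until the motion is done:
- move_to(position, orientation): joint-space move of the TCP to a pose.
- move_l(position, speed=0.15, orientation=None): straight line of the TCP; orientation=None keeps the orientation; speed is the mean speed in m/s.
- movej(angles): joint-space move.
- gripper_open() and close(): open the fingers fully, or close them until they stop; the grip force is fixed at half the most.
- hold(seconds).
- inverse_kinematics(position, orientation): joint angles nearest the present ones, or None.
- state(): the state.
- get_image(name): name is "scene" or "side" or "wrist"; returns a dict with "frame" (480x640x3 uint8, blue, green, red), "depth" (480x640 float32, m along the optical axis (not along the pixel's ray), 0 where there is no reading), "camera_matrix" (3x3 intrinsics, pixels), "view" (4x4, takes a point from world to camera coordinates). Camera axes: x right, y up, looking along -z (the intrinsics and any distortion apply to the point x, -y, -z); pixel columns grow to the right and rows downward; lengths in m; the calibration is good to about 2 mm. A picture is of the moment at which its call begins.
A pose or a line that the arm cannot do raises IKError and nothing moves.
- job_done(): hands the job in; it is judged then, once.
The state is a dict: "time": time; "joint_pos": joint angles; "dq": joint speeds; "joint_torque": joint torques, N m; "ee_pos": TCP position; "ee_rot": TCP orientation; "ft_force": force on the tool from outside, world axes, zero at the start; "moment": the same for the moment, N m; "finger_gap": finger opening in m; "finger_force": force on a finger pad.
Only numpy, scipy, OpenCV 4.12 (cv2) and the standard library are available. Lean on these libraries where they do the work, as an engineer would, in place of code of your own. Each camera call takes 0.05 s, during which the arm holds its last target. There are 200 camera calls.

## Working session

There is one attempt and no reset: what is moved stays moved. The work goes in short steps, each a Python script; the robot and the scene stay as the last script left them, time stands still between calls to the robot, and variables do not carry over. Pictures are saved under pics/ and viewed, at most 10 in all, crops included, and the job is handed in when it is done.

```bash
mkdir -p pics; ls
python3 - <<'E'
from bench import *
import cv2,numpy as np
for n in("scene","side"):
    d=get_image(n); cv2.imwrite(f"pics/{n}0.png",d["frame"]); np.savez(f"{n}0.npz",**d)
    print(n,np.linalg.inv(d["view"]).round(3)[:3].tolist(),d["camera_matrix"].round(1).tolist(),[k for k in d])
s=state();print(s["time"],s["ee_pos"],s["ee_rot"])
E
```

```text
pics
scene [[0.755, -0.525, 0.393, 1.015], [0.656, 0.602, -0.455, -0.53], [0.002, 0.601, 0.799, 0.952]] [[582.0, 0.0, 322.0], [0.0, 582.0, 241.7], [0.0, 0.0, 1.0]] ['frame', 'depth', 'camera_matrix', 'view']
side [[0.992, 0.071, -0.099, 0.483], [-0.121, 0.696, -0.708, -0.561], [0.019, 0.714, 0.699, 0.624]] [[438.9, 0.0, 322.5], [0.0, 438.9, 245.7], [0.0, 0.0, 1.0]] ['frame', 'depth', 'camera_matrix', 'view']
0.1 [ 0.21285583 -0.5607061   0.22962329] [-8.69199452e-04  9.83591156e-01  1.80409731e-01 -1.07207483e-04]
```

View pics/scene0.png

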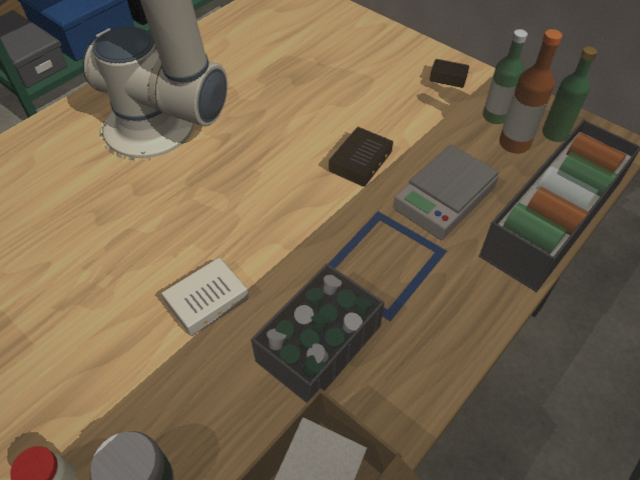

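View pics/side0.png

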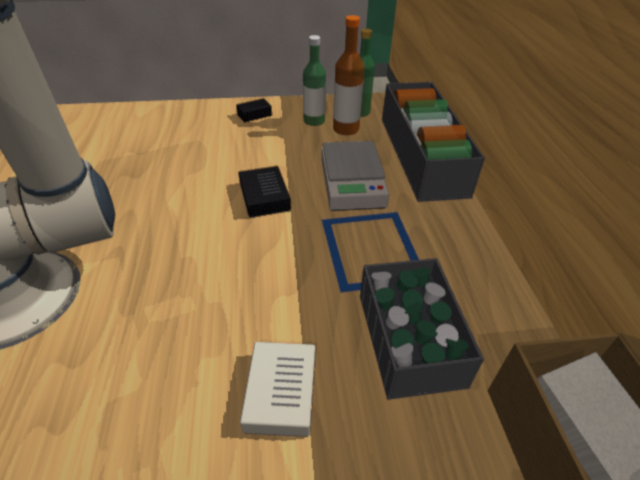

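The scene view shows the black set-top box at about (361,155), left of the bay. The white router is at (205,295), the scale at (447,190), the crate at (318,328), and the blue bay at (388,263). In the side view the box is at (264,190) and the bay at (370,250). I'll measure from both views.

```bash
cat > vis.py <<'E'
import cv2,numpy as np
def rays(d,uv,z):
    """cast pixels onto plane at height z -> world xy"""
    T=np.linalg.inv(d["view"]);K=d["camera_matrix"];uv=np.asarray(uv,float).reshape(-1,2)
    r=np.c_[(uv[:,0]-K[0,2])/K[0,0],-(uv[:,1]-K[1,2])/K[1,1],-np.ones(len(uv))]@T[:3,:3].T
    return T[:2,3]+r[:,:2]*((z-T[2,3])/r[:,2:])
def cloud(d):
    T=np.linalg.inv(d["view"]);K=d["camera_matrix"];Z=d["depth"]
    v,u=np.mgrid[:480,:640]
    return np.stack([(u-K[0,2])/K[0,0]*Z,-(v-K[1,2])/K[1,1]*Z,-Z],-1)@T[:3,:3].T+T[:3,3]
def blob(m,seed=None):
    m=cv2.morphologyEx(m.astype(np.uint8),cv2.MORPH_OPEN,np.ones((3,3)))
    n,l,s,c=cv2.connectedComponentsWithStats(m)
    if seed is not None:
        k=1+np.argmin(np.hypot(*(c[1:]-seed).T)+1e3*(s[1:,4]<150))
    else:k=1+np.argmax(s[1:,4])
    return l==k
def rect(p):
    (cx,cy),(w,h),a=cv2.minAreaRect(p.astype(np.float32)*1000)
    if w>h:w,h,a=h,w,a+90   # w = short side, angle of it
    a=(a+90)%180-90
    return np.round([cx,cy,w,h,a],1)
def bay(d,ax=None):
    hsv=cv2.cvtColor(d["frame"],cv2.COLOR_BGR2HSV);P=cloud(d)
    m=(cv2.inRange(hsv,(105,110,40),(125,255,200))>0)&(abs(P[...,2])<.012)&(P[...,0]>.35)
    v,u=np.nonzero(blob(m)); return rays(d,np.c_[u,v],.001)
def top(d,P,lo,hi,box):
    x0,x1,y0,y1=box
    m=(P[...,2]>lo)&(P[...,2]<hi)&(P[...,0]>x0)&(P[...,0]<x1)&(P[...,1]>y0)&(P[...,1]<y1)
    b=blob(m);v,u=np.nonzero(b);z=np.median(P[b][:,2])
    return rays(d,np.c_[u,v],z),z
E
python3 - <<'E'
import numpy as np; from vis import *
for n,px in(("scene",dict(box=(361,150),scale=(455,178),crate=(318,322),router=(205,288))),("side",dict(box=(264,183),scale=(355,162),crate=(418,310),router=(283,385)))):
    d=dict(np.load(n+"0.npz"));P=cloud(d);print(n)
    b=bay(d);print(" bay",rect(b),b.min(0),b.max(0))
    for k,(u,v) in px.items():
        c=P[v-2:v+3,u-2:u+3].reshape(-1,3);c=np.median(c,0)
        lo=.030 if k in("box","router") else c[2]-.012
        p,z=top(d,P,lo,lo+.07,(c[0]-.16,c[0]+.16,c[1]-.16,c[1]+.16));print(" ",k,c.round(3),"z",round(z,4),rect(p))
E
```

```text
sceneTraceback (most recent call last):
  File "<stdin>", line 4, in <module>
  File "vis.py", line 26, in bay
    v,u=np.nonzero(blob(m)); return rays(d,np.c_[u,v],.001)
                   ~~~~^^^
  File "vis.py", line 16, in blob
    else:k=1+np.argmax(s[1:,4])
             ~~~~~~~~~^^^^^^^^^
    return _wrapfunc(a, 'argmax', axis=axis, out=out, **kwds)
    return bound(*args, **kwds)
ValueError: attempt to get argmax of an empty sequence
```

Run:
```python
import numpy as np; from vis import *
for n,pp in(("scene",[(361,150),(455,178),(382,216),(414,232),(300,240),(388,263)]),("side",[(264,183),(335,250),(370,250)])):
    d=dict(np.load(n+"0.npz"));P=cloud(d);print(n,d["depth"].dtype,(d["depth"]>0).mean());h=cv2.cvtColor(d["frame"],cv2.COLOR_BGR2HSV)
    for u,v in pp:print((u,v),h[v,u],P[v,u].round(3),rays(d,(u,v),0).round(3))
```

```text
scene float32 0.995966796875
(361, 150) [15 40 64] [0.462 0.243 0.036] [[0.44  0.273]]
(455, 178) [18 26 97] [0.677 0.286 0.061] [[0.654 0.342]]
(382, 216) [111  93  77] [0.599 0.145 0.003] [[0.598 0.147]]
(414, 232) [125  20  75] [0.674 0.157 0.   ] [[0.674 0.157]]
(300, 240) [ 17 109 178] [ 0.51  -0.014 -0.   ] [[ 0.51  -0.014]]
(388, 263) [ 17 105 119] [ 0.68   0.059 -0.001] [[0.681 0.059]]
side float32 0.9959309895833334
(264, 183) [113  20  52] [0.461 0.242 0.038] [[0.46  0.295]]
(335, 250) [107 184  79] [0.595 0.054 0.001] [[0.596 0.055]]
(370, 250) [ 17 132 129] [ 0.666  0.048 -0.001] [[0.666 0.048]]
```

```bash
python3 - <<'E'
s=open('vis.py').read()
i=s.index("    m=(cv2.inRange");j=s.index("def top")
s=s[:i]+'''    m=(cv2.inRange(hsv,(98,90,35),(128,255,220))>0)&(abs(P[...,2])<.012)&(P[...,0]>.5)&(P[...,0]<.85)&(abs(P[...,1])<.25)
    m=cv2.morphologyEx(m.astype(np.uint8),cv2.MORPH_OPEN,np.ones((2,2)))
    v,u=np.nonzero(m); return rays(d,np.c_[u,v],.001)
'''+s[j:]
open('vis.py','w').write(s)
E
cat > m.py <<'E'
import numpy as np; from vis import *
for n,px in(("scene",dict(box=(361,150),scale=(455,178),crate=(318,322),router=(205,288))),("side",dict(box=(264,183),scale=(355,162),crate=(418,310),router=(283,385)))):
    d=dict(np.load(n+"0.npz"));P=cloud(d);print(n)
    b=bay(d);print(" bay",len(b),rect(b),b.min(0),b.max(0))
    for k,(u,v) in px.items():
        c=P[v-2:v+3,u-2:u+3].reshape(-1,3);c=np.median(c,0)
        lo=.030 if k in("box","router") else c[2]-.012
        p,z=top(d,P,lo,lo+.07,(c[0]-.16,c[0]+.16,c[1]-.16,c[1]+.16));print(" ",k,c.round(3),"z",round(z,4),rect(p))
E
python3 m.py
```

```text
scene
 bay 1232 [675.8  52.8 165.9 201.9   2.9] [ 0.58852087 -0.04395483] [0.76340044 0.15734553]
  box [0.462 0.242 0.036] z 0.0368 [463.9 238.5  97.5 136.    9.3]
  scale [0.676 0.288 0.059] z 0.059 [671.2 288.3 127.9 156.   -1.5]
  crate [ 0.691 -0.166  0.077] z 0.0751 [ 691.8 -164.1  135.8  208.1    1.5]
  router [ 0.472 -0.232  0.037] z 0.0364 [ 474.6 -239.    98.2  130.7   -9.7]
side
 bay 1196 [670.2  48.4 167.1 200.5   2.9] [ 0.58265409 -0.05547438] [0.7552979  0.15212186]
  box [0.461 0.242 0.037] z 0.0378 [459.3 235.7  95.  137.7   9.3]
  scale [0.67  0.274 0.059] z 0.0597 [666.  285.4 125.9 159.2  -1.6]
  crate [ 0.691 -0.166  0.079] z 0.0765 [ 690.4 -164.4  137.4  212.     1.6]
  router [ 0.475 -0.247  0.038] z 0.0377 [ 470.8 -240.9   94.6  131.6   -9.6]
```

```bash
cat > arm.py <<'E'
from bench import *
import numpy as np
from scipy.spatial.transform import Rotation as R
def quat(deg,rev=False):
    """tool down, closing line y at angle deg from world x (rev: half turn)"""
    a=np.radians(deg+180*rev);y=np.array([np.cos(a),np.sin(a),0]);z=np.array([0,0,-1.])
    return R.from_matrix(np.c_[np.cross(y,z),y,z]).as_quat(scalar_first=True)
def u(deg):a=np.radians(deg);return np.array([np.cos(a),np.sin(a)])
E
python3 - <<'E'
from arm import *; from vis import *
d=dict(np.load("scene0.npz"));P=cloud(d)
q=P[55:90,425:475].reshape(-1,3);q=q[q[:,2]>.01];print(q.min(0),q.max(0))
q=P[30:150,480:600].reshape(-1,3);q=q[q[:,2]>.03];print(q.min(0),q.max(0))
c=np.array([.462,.237]);n=u(99.3)
s=c+n*.105
for rev in(0,1):
    for p in(s,c+n*.075,c-n*.12):
        print(rev,p.round(3),np.round(inverse_kinematics([*p,.02],quat(9.3,rev)),2))
for rev in(0,1):
    for p in([.36,.03],[.42,.04],[.62,.05]): print(rev,p,inverse_kinematics([*p,.02],quat(92.9,rev)))
E
```

```text
[ 0.39334201 -0.53003888  0.01002896] [1.01507233 0.66996676 0.95183279]
[ 0.58082316 -0.53003888  0.03007495] [1.01507233 0.63570211 0.95183279]
0 [0.445 0.341] [ 0.59  0.05  1.65 -0.    1.44  0.43]
0 [0.45  0.311] [ 0.54  0.01  1.69 -0.    1.44  0.38]
0 [0.481 0.119] [ 0.17 -0.13  1.82 -0.    1.45  0.01]Traceback (most recent call last):
  File "<stdin>", line 9, in <module>
    return _wrapfunc(a, 'round', decimals=decimals, out=out)
    return _wrapit(obj, method, *args, **kwds)
    result = getattr(arr, method)(*args, **kwds)
TypeError: unsupported operand type(s) for *: 'NoneType' and 'float'
```

```bash
cat >> arm.py <<'E'
import vis,cv2
def find(c,r=.11,cams=("scene","side"),tag=None):
    for n in cams:
        d=get_image(n);P=vis.cloud(d)
        if tag: cv2.imwrite(f"pics/{n}_{tag}.png",d["frame"])
        try:
            p,z=vis.top(d,P,.030,.046,(c[0]-r,c[0]+r,c[1]-r,c[1]+r));print(n,round(z,4),len(p),vis.rect(p))
        except Exception as e:print(n,e)
E
python3 - <<'E'
from arm import *
c=np.array([.462,.237]);n=u(99.3);q=quat(9.3);s=c+n*.107
move_to([*s,.2],q);close()
move_l([*s,.018],.15);print(state()["time"],state()["ft_force"],state()["finger_gap"])
move_l([*(c+n*.015),.018],.06)
print(state()["time"],state()["ft_force"],state()["ee_pos"])
find(c-n*.06,tag="p1")
E
```

```text
6.0667 [-0.92846847 -0.59234291  0.24129059] 0.0005269651464357601
7.75 [-0.0136971   0.44928646  0.53351185] [0.45961476 0.25168814 0.01800624]
scene 0.0366 1983 [473.3 179.3  97.  145.    9.3]
side 0.0377 1858 [468.8 177.6  94.8 151.3   9.1]
```

View pics/scene_p1.png

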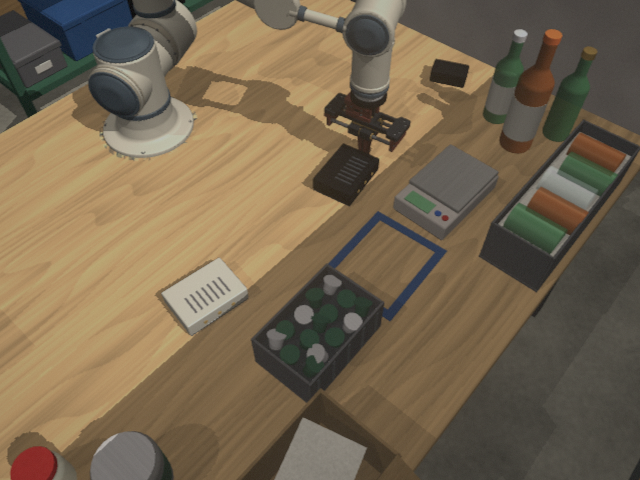

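Box at (345,173) in the scene view, still flat and turned 9.2°. The push tracks well, so I'll continue to the bay axis.

Run:
```python
from arm import *
p=state()["ee_pos"][:2];n=u(99.3)
e=p-n*.138
move_l([*e,.018],.07)
print(state()["time"],state()["ft_force"],state()["ee_pos"])
b=e+n*.03
move_l([*b,.018],.1);move_l([*b,.13],.2)
find(e-n*.075,r=.12,tag="p2")
for rev in(0,1): print(inverse_kinematics([.40,.035,.13],quat(92.9,rev)),inverse_kinematics([.40,.035,.018],quat(92.9,rev)))
```

```text
9.975 [ 0.79759928  0.38491594 -1.11694486] [0.48194647 0.115513   0.01799839]
scene 0.0366 2301 [496.7  39.   97.5 133.5   9.3]
side 0.0377 2510 [492.2  36.   94.8 135.6   9.4]
[ 2.49972923e-03 -4.63047026e-01  1.89596587e+00 -4.44089210e-16
  1.70867381e+00 -1.61891115e+00] [ 2.49972923e-03 -4.12578068e-01  2.05967602e+00 -4.44089210e-16
  1.49449470e+00 -1.61891115e+00]
[ 2.49972923e-03 -4.63047026e-01  1.89596587e+00 -4.44089210e-16
  1.70867381e+00  1.52268151e+00] [ 2.49972923e-03 -4.12578068e-01  2.05967602e+00 -4.44089210e-16
  1.49449470e+00  1.52268151e+00]
```

Run:
```python
from arm import *
B=np.array([.673,.0505]);by=2.9;c=np.array([.4945,.0375]);a=9.35
s=c-u(a)*.085
move_to([*s,.13],quat(90+a,1));gripper_open()
move_l([*s,.018],.15)
move_l([*(c-u(a)*.0575),.018],.06)
t=B-u(by)*.0575; m=t-u(by)*.09
move_l([*m,.018],.06,quat(90+by,1))
print(state()["time"],state()["ft_force"],state()["ee_pos"])
find(m+u(by)*.0575,r=.12,tag="p3")
```

```text
16.95 [-2.22967338  0.07014695 -0.03321932] [0.52577411 0.04304265 0.01794749]
scene 0.0367 2546 [579.2  47.2 112.  133.    3.5]
side 0.0377 1782 [571.8  44.2 117.3 135.5   3. ]
```

View pics/scene_p3.png

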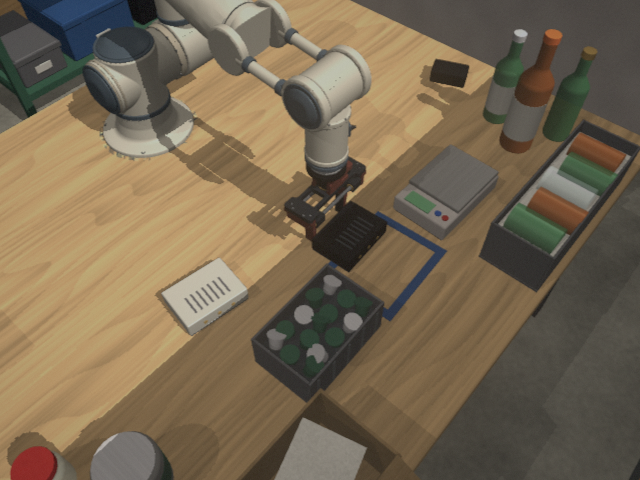

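The box sits at (350,236) in the scene view, square to the bay and centred at its mouth. I'll finish the push, back off and check.

Run:
```python
from arm import *
B=np.array([.673,.0505]);by=2.9;t=B-u(by)*.0575
move_l([*t,.018],.06)
print(state()["time"],state()["ft_force"],state()["ee_pos"])
b=t-u(by)*.14
move_l([*b,.018],.12);move_l([*b,.2],.2)
find(B,r=.088,tag="p4")
for n in("scene","side"):
    d=get_image(n);p=vis.bay(d);print(n,len(p),vis.rect(p))
```

```text
18.7 [-0.87304156  0.27170161 -0.54160589] [0.61569578 0.0475966  0.01797141]
scene 0.0369 2714 [676.7  52.1  96.1 133.    3. ]
side 0.0377 2277 [672.   49.5  96.  135.4   3. ]
scene 1315 [675.8  52.9 166.6 201.6   2.7]
side 1027 [670.2  48.4 167.  200.5   2.8]
```

View pics/scene_p4.png

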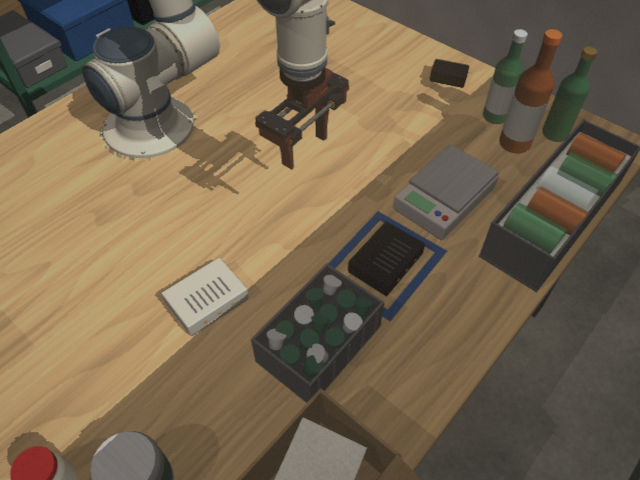

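View pics/side_p4.png

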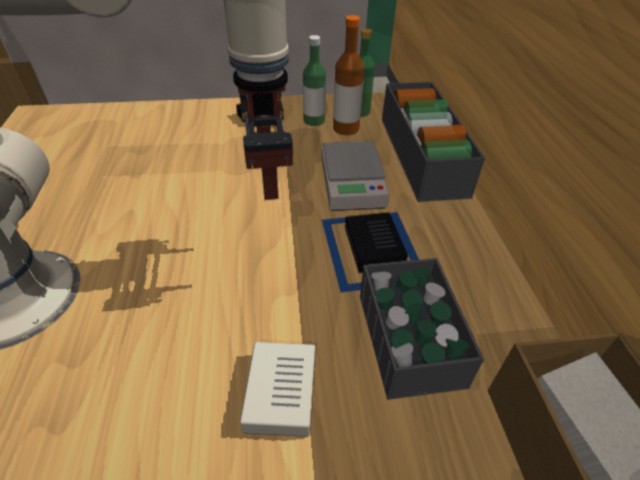

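Both views show the box at scene (387,257) and side (376,241), inside the tape. It is about 1 mm off centre and within 0.3° of square, and the arm is clear of everything.

```bash
python3 -c "
from bench import *
print(job_done(),state()['time'])"
```

```text
the job is handed in; nothing more can be done
the job is handed in; nothing more can be done
```

The black set-top box is in the blue bay, about 1 mm off centre and within 0.3° of square, pushed along the bench without lifting it or touching the crate or scale, and the job is handed in at about 20 s.

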